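Open the push-catch bedside cupboard

ROBOT

A 6-joint arm with a two-finger parallel gripper is mounted at the origin on the work surface. World frame = base frame: x ahead of the robot, y to its left, z up, the work surface at z = 0. Lengths are in m, angles in rad, forces in N, time in s.
With the tool pointing down it reaches from about 0.375 to 0.9 m from the base axis. Payload 3.1 kg.
Tool frame: the origin (TCP) lies between the finger pads; the fingertips stand 11 mm ahead of it and the grasp point (between the pads) lies 8 mm behind it; z points along the fingers, y is the direction in which the jaws open and shut (so a half turn about z gives the same grasp; the last joint's range is limited). The gripper opens to 85 mm and grips with 20 to 120 N. Pads are 22 mm wide; open, the fingers measure 114 mm over their backs; the gripper's body (76 mm by 85 mm) begins 54 mm behind the grasp point. The pads swing forward as they close: fully open they stand 13 mm farther back than shut.
Start: joints at [0.991, 0.527, 1.433, -0, 1.181, -0.178], TCP at [0.244, 0.575, 0.242] pointing down, gripper open.
Joint ranges: [-3.08, 3.08], [-0.75, 2.2], [0.22, 2.44], [-1.43, 4.57], [0, 2.65], [-2.85, 2.85]. Speed limits (rad/s): [2.79, 2.79, 3.14, 3.14, 3.14, 3.14].

INTERFACE

Orientations are given as a unit quaternion [x, y, z, w].
In Python, from station import manip gives the robot as it stands. The module is installed in compiled form; this text tells all that it offers.
- The arm moves only by the tool arm_command, never from a script. Its argument "rows" is a list of rows, each a list of 3 entries, a list of its own where there are three numbers: the shift along the world's x, y, z in mm, then the turn about the world's z in rad, then the closure, from -1 (fully open) to 1 (shut), so that 0 is half open. A call has 1 to 12 rows; each row shifts and turns the commanded pose from where the row before left it; what a row does not reach is not made up. A row lasts 1/8 s, in which the tool goes at most 62.5 mm and 10.7 degrees, less where a joint would pass 70% of its speed; a pose out of reach is approached as far as the arm can. A call with a gripper value outside its range is refused whole. The fingers move at their own pace and stop on an object; "squeeze" is the grip in N (left out, the last holds). Time passes only in rows, so rows that do not move let the fingers close. It gives the time, the measured TCP pose, the force and the opening at its end, in the units of the state.
- manip.sense(): the state, without advancing time (a new reading comes with each control period).
- manip.snapshot(name): name is "scene" or "side" or "wrist"; returns the picture (400x640x3 uint8, blue, green, red); there is no depth.
- manip.get_calibration(name): a dict with "fovy" (degrees; the focal length in pixels is half the picture's height over the tangent of half this angle, whatever the lens; pixels are square), "cx", "cy" (the principal point, pixels), "k1" (the pictures are not rectified: a ray, as slopes to the right and down, at radius r is drawn at 1 + k1 r^2 times it, then the intrinsics apply), "R" (3x3) and "t" (3): a world point X has camera coordinates R X + t. Camera axes: x right, y down, z forward; pixel columns grow to the right and rows downward; lengths in m; the calibration is good to about 2 mm. A picture is of the moment at which its call begins: read the wrist's pose just before it. get_calibration takes no time and is no camera call; for the wrist camera it gives the pose at the moment of the call.
- manip.sign_off(): hands the job in, once; it reports no verdict.
The state is a dict: "t": time; "q": joint angles; "qd": joint speeds; "tau": joint torques, N m; "tcp_pos": TCP position; "tool_rot": TCP orientation; "force": force on the tool from outside, world axes, zero at the start; "ft_torque": the same for the moment, N m; "finger_gap": opening from 0.0 (shut) to 1.0 (fully open).
Only numpy, scipy, OpenCV 4.12 (cv2) and the standard library are available. Lean on these libraries where they do the work, as an engineer would, in place of code of your own. Each camera call takes 0.05 s, during which the arm holds its last target.

TASK

Open the small handle-free cupboard for the resident: press its door in near the free edge (the side next to the open pigeonhole, away from the hinges) until the push catch lets go, and let the door spring ajar by itself. Then put a fingertip behind the free edge and swing the door wide open, about square to the cupboard's front or further. Only touch and push: do not pinch or grip the door or anything else, and leave the salt pot, key, pill organizer and domino tray as they stand.

Things in the scene. Friction and masses are not known exactly. Their poses are not given: they have to be found in the camera images.
- cupboard: Light-oak tabletop cupboard screwed to the table, 170 deep x 300 wide x 200 mm high. Origin: centre of its underside. Its -x axis points out of the front (door side), +y runs along the front to the hinge side, z up. The carcass front is the plane x = -85 mm. The door fills y = -52 to +148 mm; beside it, y = -65 to -135 mm, is an open pigeonhole with books.
- door (a joint): Door angle in rad: 0 to 0.006 shut on the catch, negative pressed in (hard stop -0.022), positive open (hard stop 1.75; 1.57 is square to the front). Once the catch has let go and the finger withdraws, a spring plunger with a 40 mm throw pushes the door to about 0.2 to 0.3 rad. From there it swings with light friction and damping (about 1 N at the free edge) and stays where it is left.
- door_hinge (a point): Point on the vertical hinge axis, level with the door's top edge (196 mm above the table). The axis lies in the plane of the door's rear face, 5 mm in front of the carcass.
- door_corner (a point): Top corner of the door at its free edge, on the rear face, 200 mm from the hinge axis; it moves with the door. The door is a plain cream board 200 wide x 172 high x 16 mm thick, no handle, lower edge 24 mm above the table; a steel strike stands 22 mm out of its rear face, 174 mm from the hinge axis and 58 to 69 mm below the top edge. Axes: -x out of the front face, +y towards the hinge.
- press_spot (a point): Where to press: on the door's front face, 25 mm in from the free edge, 41 mm below the door's top edge (155 mm above the table). The catch lets go when the door is pressed in about 3 mm here, at about 3.5 N; hard stop at about 4 mm. It moves with the door; its -x axis points out of the front face, +y towards the hinge.
- salt_pot: White ceramic salt pot, 48 mm across, 72 mm high, loose. Origin: centre of its underside. To be left alone.
- pill_organizer: Translucent purple seven-box pill organizer, 154 x 36 x 25 mm, loose. Origin: centre of its underside, long side along x. To be left alone.
- brass_key: Brass key, 55 mm long, 4 mm thick, lying loose on the table before the cupboard; the door passes over it. Origin: about its middle, on the table. To be left alone.
- domino_tray: Dark oak tray with dominoes, 210 x 130 x 22 mm, loose. Origin: centre of its underside. To be left alone.

How it is judged:
By the outcome, as a careful person would: the job done as asked, in the order asked, and still so for the second after the job is handed in, with the robot touching nothing.
It also fails if it takes over 51 s, if anything falls off the work surface, if the arm or the gripper's body presses on something with over 40 N, if the wrist force passes 120 N, or if a joint passes its speed limit or range.

## Working session

There is one attempt and no reset: what is moved stays moved. The work goes in short steps, Python scripts to look and compute and a tool call to move; the robot and the scene stay as the last step left them, time stands still between calls to the robot, and variables do not carry over. Pictures are saved under pics/ and viewed, and the job is handed in when it is done.

Besides the shell and the picture viewer there is one more tool, called as name([rows], argument=value, ...), one row to a line, values as JSON. arm_command: Moves the arm, as the interface text tells. Its arguments: {"type":"object","properties":{"rows":{"type":"array","items":{"type":"array"}},"squeeze":{"type":"number"}},"required":["rows"]}

```bash
mkdir -p pics; python3 - <<'E'
from station import manip
import cv2
for n in ["scene","side","wrist"]:
    c=manip.get_calibration(n); print(n,c)
    cv2.imwrite(f"pics/{n}0.png",manip.snapshot(n))
s=manip.sense(); print(s)
E
```

```text
scene {'fovy': 43.271068129501224, 'cx': 323.7696681010725, 'cy': 201.05986250529014, 'k1': -0.003728506862225853, 'R': array([[-0.16902998,  0.98559249,  0.00602624],
       [ 0.93875949,  0.16285475, -0.30365927],
       [-0.3002657 , -0.04567033, -0.95276163]]), 't': array([ 0.21480442, -0.47880982,  1.44787471])}
side {'fovy': 42.77617440444686, 'cx': 320.3246155610867, 'cy': 183.76396289295684, 'k1': 0.011436964361738695, 'R': array([[ 0.88431049, -0.46670082,  0.01361268],
       [-0.34428364, -0.67149216, -0.65617609],
       [ 0.31537873,  0.57557677, -0.75448502]]), 't': array([-0.55531236,  0.23082422,  1.17111137])}
wrist {'fovy': 61.446613731250324, 'cx': 321.202854554225, 'cy': 198.80000352517345, 'k1': -0.049095241878704836, 'R': array([[ 0.39085856,  0.92044681, -0.00269487],
       [ 0.87069869, -0.36878082,  0.32539899],
       [ 0.29851865, -0.1295314 , -0.94557297]]), 't': array([-0.62340311, -0.04234476,  0.38284458])}
{'t': 0.15, 'q': array([ 9.90516822e-01,  5.28240950e-01,  1.43359917e+00,  3.90393479e-06,
        1.18142374e+00, -1.78492485e-01]), 'qd': array([-0.00051782, -0.00158133, -0.00440358,  0.00071364, -0.00158479,
       -0.0001032 ]), 'tau': array([ 9.05323304e-05, -4.42744732e+01, -1.78274935e+01, -2.74398981e-04,
        5.61162175e-03, -4.07150435e-05]), 'tcp_pos': array([0.24408679, 0.57479013, 0.2415684 ]), 'tool_rot': array([ 1.99545609e-01,  9.79888183e-01, -7.75516451e-04, -3.11142567e-04]), 'force': array([0.47278093, 0.2499163 , 0.53907235]), 'ft_torque': array([ 0.01688146,  0.01636387, -0.02860957]), 'finger_gap': 0.9990229252302878}
```

View pics/scene0.png

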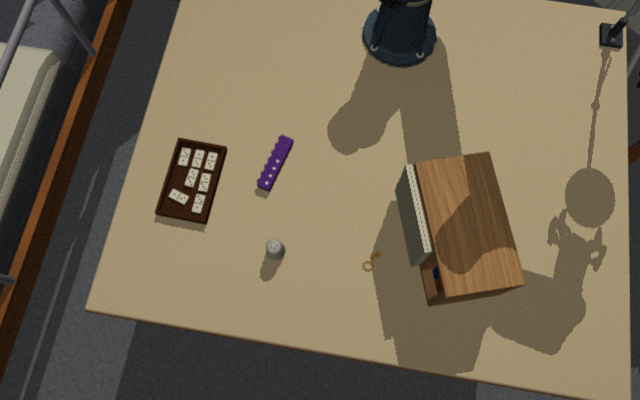

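View pics/side0.png

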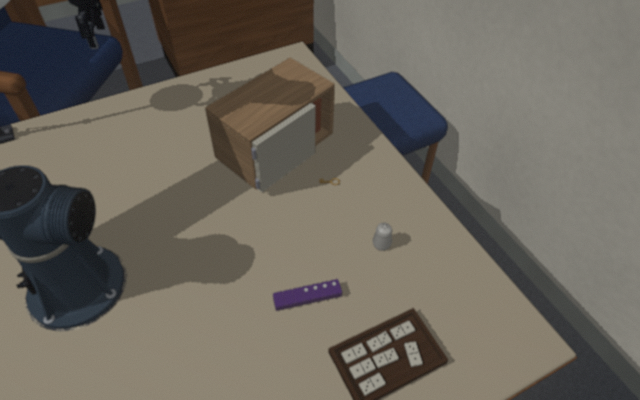

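View pics/wrist0.png

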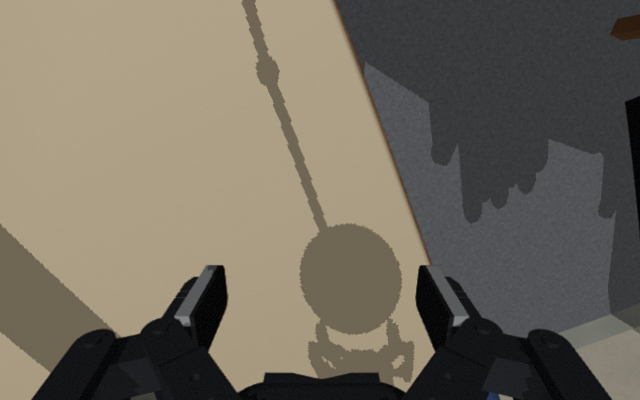

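```bash
python3 - <<'E'
import cv2
a=cv2.imread("pics/scene0.png")[140:315,350:540]; cv2.imwrite("pics/sc1.png",cv2.resize(a,None,fx=4,fy=3.4285714*1.0,interpolation=2) if 0 else cv2.resize(a,None,fx=3.4,fy=3.4,interpolation=2))
a=cv2.imread("pics/side0.png")[50:200,190:360]; cv2.imwrite("pics/sd1.png",cv2.resize(a,None,fx=4,fy=4,interpolation=2))
E
```

```text
(no output)
```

View pics/sc1.png

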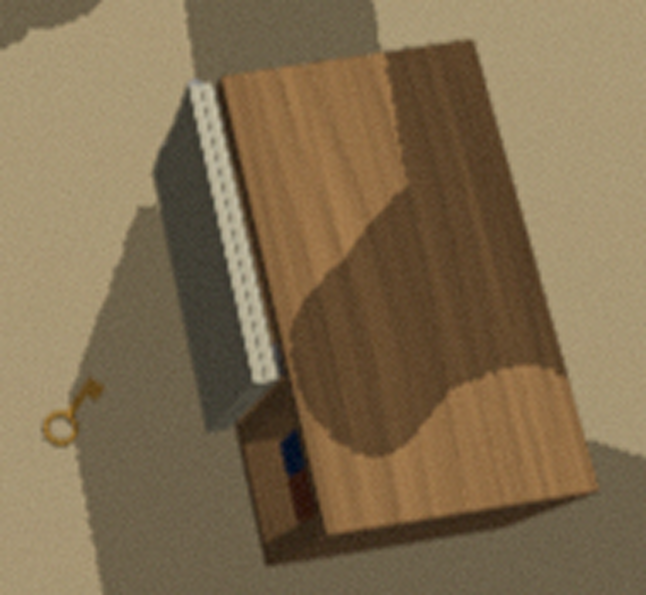

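View pics/sd1.png

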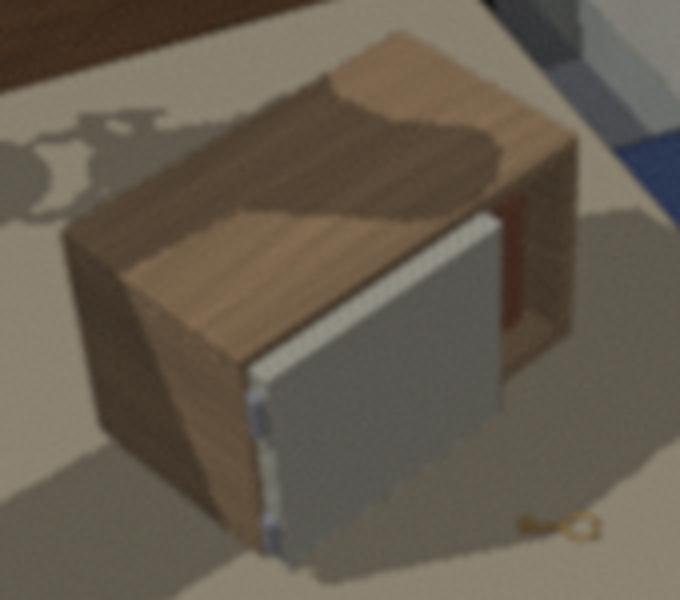

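```bash
cat > h.py <<'E'
import numpy as np
from station import manip
def proj(c,X):
    X=np.atleast_2d(X); p=X@np.array(c["R"]).T+np.array(c["t"]); s=p[:,:2]/p[:,2:]
    r2=(s**2).sum(1,keepdims=True); f=200/np.tan(np.radians(c["fovy"])/2)
    return s*(1+c["k1"]*r2)*f+[c["cx"],c["cy"]]
def unproj(c,uv,z):
    f=200/np.tan(np.radians(c["fovy"])/2); d=(np.array(uv,float)-[c["cx"],c["cy"]])/f
    s=d.copy()
    for _ in range(20): s=d/(1+c["k1"]*(s@s))
    R=np.array(c["R"]); C=-R.T@np.array(c["t"]); v=R.T@np.array([s[0],s[1],1]); return C+v*(z-C[2])/v[2]
E
python3 - <<'E'
from h import *
from scipy.optimize import least_squares
A=manip.get_calibration("scene");B=manip.get_calibration("side")
P=np.array([[-.085,.15,.2],[.085,.15,.2],[.085,-.15,.2],[-.085,-.15,.2]])
a=np.array([[222,76],[474,42],[596,490],[327,533]])/3.4+[350,140]-.35
b=np.array([[243,362],[66,234],[402,32],[577,136]])/4+[190,50]-.4
def W(p,P):
    c,s=np.cos(p[2]),np.sin(p[2]); return np.c_[p[0]+c*P[:,0]-s*P[:,1],p[1]+s*P[:,0]+c*P[:,1],P[:,2]]
for use in [(1,1),(1,0),(0,1)]:
    f=lambda p:np.r_[use[0]*(proj(A,W(p,P))-a).ravel(),use[1]*(proj(B,W(p,P))-b).ravel()]
    r=least_squares(f,[.5,.2,1.57]);print(r.x,r.fun.round(1))
    if use==(1,1): p=r.x
pts={"hinge":[-.09,.148,.196],"corner":[-.09,-.052,.196],"cornerfront":[-.106,-.052,.196],"press":[-.106,-.027,.155],"freebot":[-.106,-.052,.024]}
for k,v in pts.items():
    w=W(p,np.array([v]));print(k,w.round(4),proj(A,w).round(1),((proj(A,w)-[350,140])*3.4).round(0),((proj(B,w)-[190,50])*4).round(0))
for n,uv in dict(key=(371,260),salt=(275,246),pill=(275,163),tray=(192,181)).items(): print(n,unproj(A,uv,0.0).round(3))
print("keytip",unproj(A,(377.5,253),0),"ring",unproj(A,(367.5,266.5),0))
E
```

```text
[0.58507346 0.19188189 1.89898134] [-1.2 -0.6 -0.7 -1.6  0.8  0.  -0.9  0.6 -0.4 -0.7 -1.4 -1.8  0.3 -1.7
  1.6 -1. ]
[0.58561498 0.19304938 1.893861  ] [-0.4 -0.5  0.2 -1.2  1.   0.6 -0.8  0.8 -0.  -0.  -0.  -0.   0.  -0.
  0.  -0. ]
[0.58319395 0.1878067  1.90813624] [-0.  -0.  -0.  -0.  -0.  -0.  -0.  -0.   0.2  0.7 -1.4 -0.2 -0.2 -0.8
  1.6 -0.3]
hinge [[0.474 0.059 0.196]] [[411.4 163.2]] [[209.  79.]] [[249. 365.]]
corner [[0.6633 0.1234 0.196 ]] [[431.4 250.9]] [[277. 377.]] [[484. 207.]]
cornerfront [[0.6685 0.1083 0.196 ]] [[423.9 252.1]] [[251. 381.]] [[502. 219.]]
press [[0.6448 0.1002 0.155 ]] [[417.8 244.9]] [[231. 357.]] [[475. 286.]]
freebot [[0.6685 0.1083 0.024 ]] [[410.1 266.8]] [[204. 431.]] [[501. 409.]]
key [0.663 0.014 0.   ]
salt [ 0.669 -0.227  0.   ]
pill [ 0.45  -0.271  0.   ]
tray [ 0.537 -0.473  0.   ]
keytip [0.64278289 0.02783993 0.        ] ring [0.68051108 0.00816627 0.        ]
```

arm_command([
  [[0,0,40],0,1],
  [[0,0,40],0,1],
  [[30,-38,0],-0.07,1],
  [[30,-38,0],-0.07,1],
  [[30,-38,0],-0.07,1],
  [[30,-38,0],-0.07,1],
  [[30,-38,0],-0.07,1],
  [[30,-38,0],-0.07,1],
  [[30,-38,0],-0.07,1],
  [[30,-38,0],-0.07,1],
  [[30,-38,0],-0.07,1],
  [[30,-38,0],-0.07,1],
])

```text
t: 1.65
tcp_pos: [0.545, 0.1939, 0.322]
tool_rot: [0.524, 0.851, -0.0, -0.0]
force: [0.3, -0.5, -0.1]
finger_gap: 0.004
```

arm_command([
  [[30,-38,0],-0.07,1],
  [[30,-38,0],-0.07,1],
  [[30,-38,0],0,1],
  [[30,-37,0],0,1],
  [[0,0,0],0,1],
  [[0,0,0],0,1],
])

```text
t: 2.4
tcp_pos: [0.6637, 0.0444, 0.3216]
tool_rot: [0.582, 0.813, -0.0, -0.001]
force: [-1.0, -0.6, 0.0]
finger_gap: 0.001
```

```bash
python3 - <<'E'
from h import *
import cv2
s=manip.sense();print({k:np.round(s[k],3) for k in s})
for n in ["scene","side","wrist"]:
    cv2.imwrite(f"pics/{n}1.png",manip.snapshot(n))
a=cv2.imread("pics/scene1.png")[100:320,330:560];b=cv2.imread("pics/side1.png")[0:220,150:380]
cv2.imwrite("pics/m1.png",cv2.resize(cv2.hconcat([a,b]),None,fx=1.73,fy=1.73))
E
```

```text
{'t': np.float64(2.4), 'q': array([-1.010e-01,  5.150e-01,  1.225e+00,  1.000e-03,  1.403e+00,
       -4.300e-01]), 'qd': array([ 0.024, -0.018,  0.011,  0.001, -0.   , -0.001]), 'tau': array([-9.5300e-01, -4.5881e+01, -2.0811e+01, -5.4000e-02, -4.1000e-02,
       -1.0000e-03]), 'tcp_pos': array([0.664, 0.044, 0.322]), 'tool_rot': array([ 0.582,  0.813, -0.   , -0.001]), 'force': array([-1.039, -0.618,  0.031]), 'ft_torque': array([ 0.002,  0.029, -0.02 ]), 'finger_gap': np.float64(0.001)}
```

View pics/m1.png

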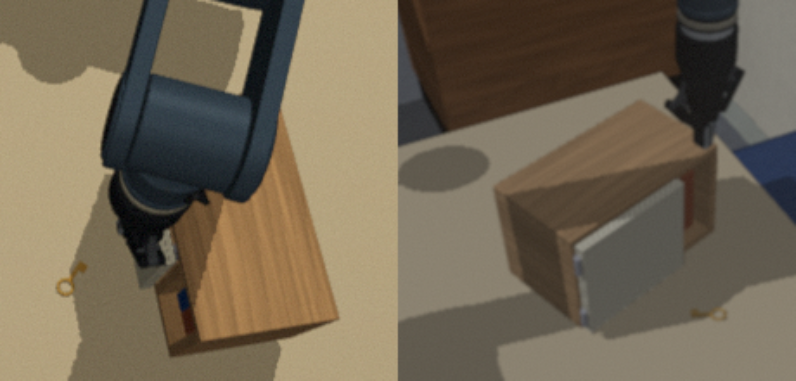

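View pics/wrist1.png

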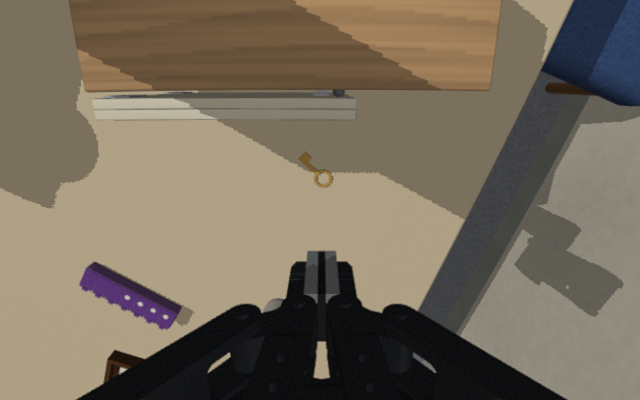

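```bash
python3 - <<'E'
from h import *
import cv2
c=manip.get_calibration("wrist"); im=cv2.imread("pics/wrist1.png")
cv2.imwrite("pics/w1c.png",cv2.resize(im[80:130,260:380],None,fx=6,fy=6,interpolation=2))
yaw=1.899
def loc(w): 
    d=w[:2]-np.array([.58507,.19188]);cc,ss=np.cos(yaw),np.sin(yaw);return np.round([cc*d[0]+ss*d[1],-ss*d[0]+cc*d[1]],4)
for uv,z in [((355,98),.196),((355,108),.196),((355,119),.196),((97,99),.196),((490,90),.2),((86,90),.2)]: w=unproj(c,uv,z);print(uv,w.round(4),loc(w))
s=manip.sense();print("tcp",loc(s["tcp_pos"]))
for P in [(-.106,-.052,.196),(-.106,-.052,.024),(-.09,-.052,.196)]:
    w=np.r_[[.58507+np.cos(yaw)*P[0]-np.sin(yaw)*P[1],.19188+np.sin(yaw)*P[0]+np.cos(yaw)*P[1]],P[2]];print(proj(c,w))
E
```

```text
(355, 98) [0.6625 0.1233 0.196 ] [-0.0899 -0.0512]
(355, 108) [0.6651 0.1165 0.196 ] [-0.0971 -0.0515]
(355, 119) [0.6679 0.109  0.196 ] [-0.1052 -0.0517]
(97, 99) [0.4777 0.0609 0.196 ] [-0.0894  0.1438]
(490, 90) [0.7537 0.1617 0.2   ] [-0.0829 -0.1499]
(86, 90) [0.4712 0.0658 0.2   ] [-0.0827  0.1485]
tcp [-0.1639 -0.0271]
[[355.33168389 120.09033931]]
[[342.11378561 105.75071665]]
[[356.04183338  98.17726319]]
```

View pics/w1c.png

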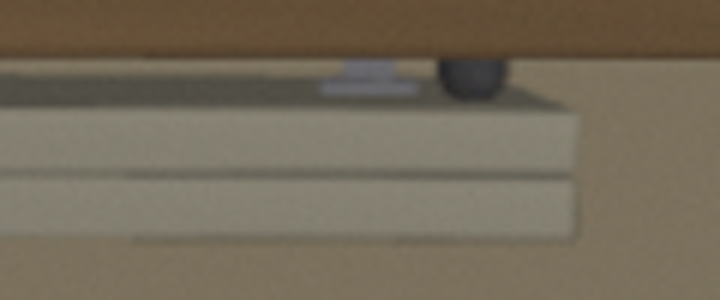

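arm_command([
  [[0,0,-40],0,1],
  [[0,0,-40],0,1],
  [[0,0,-40],0,1],
  [[0,0,-40],0,1],
  [[0,0,-3],0,1],
  [[-4,12,0],0,1],
  [[-5,13,0],0,1],
  [[-4,12,0],0,1],
  [[0,0,0],0,1],
  [[0,0,0],0,1],
])

```text
t: 3.8
tcp_pos: [0.6516, 0.0813, 0.1598]
tool_rot: [0.582, 0.814, 0.0, 0.001]
force: [-0.2, 0.0, 0.5]
finger_gap: -0.0
```

```bash
python3 - <<'E'
from h import *
import cv2
s=manip.sense();print({k:np.round(s[k],4) for k in ["t","tcp_pos","force","q"]})
cv2.imwrite("pics/side2.png",manip.snapshot("side"));cv2.imwrite("pics/wrist2.png",manip.snapshot("wrist"))
a=cv2.imread("pics/side2.png")[50:200,200:370];b=cv2.imread("pics/wrist2.png")
cv2.imwrite("pics/m2.png",cv2.resize(a,None,fx=4,fy=4))
E
```

```text
{'t': np.float64(3.8), 'tcp_pos': array([0.6516, 0.0813, 0.1598]), 'force': array([-0.1595,  0.0358,  0.5057]), 'q': array([-4.5500e-02,  6.6330e-01,  1.4217e+00, -4.0000e-04,  1.0555e+00,
       -3.7490e-01])}
```

View pics/m2.png

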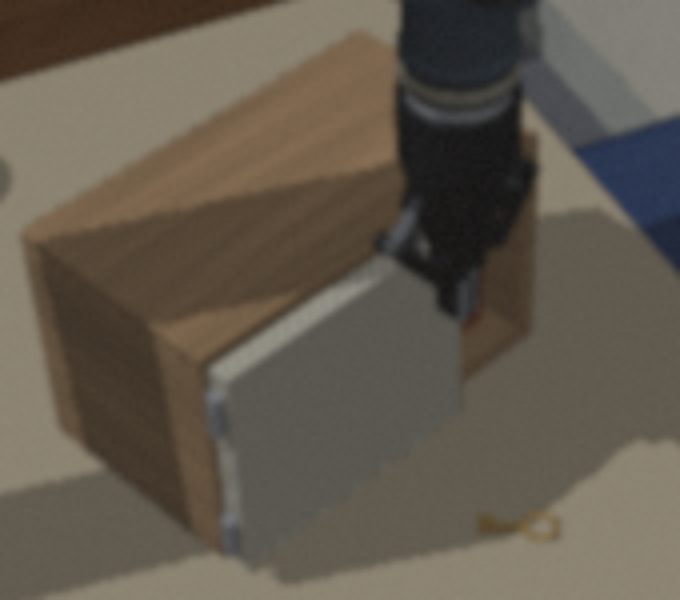

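View pics/wrist2.png

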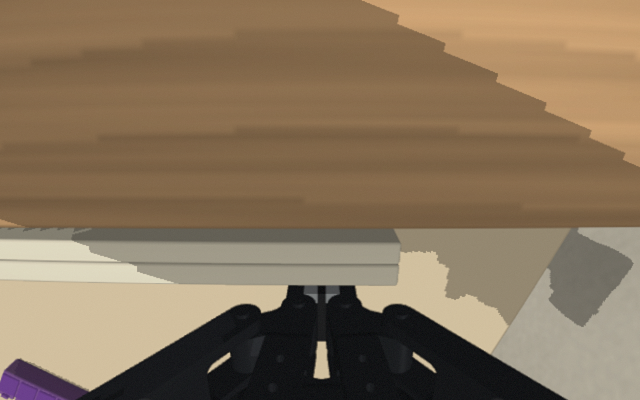

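arm_command([
  [[-0.6,1.9,0],0,1],
  [[-0.6,1.9,0],0,1],
  [[-0.6,1.9,0],0,1],
  [[-0.3,0.9,0],0,1],
  [[0,0,0],0,1],
])

```text
t: 4.53
tcp_pos: [0.6493, 0.0879, 0.1593]
tool_rot: [0.582, 0.813, -0.0, 0.0]
force: [-0.2, -0.2, 0.4]
finger_gap: -0.002
```

arm_command([
  [[-0.3,1,0],0,1],
  [[0,0,0],0,1],
])

```text
t: 4.78
tcp_pos: [0.6492, 0.0882, 0.1593]
tool_rot: [0.582, 0.813, -0.0, 0.0]
force: [0.5, -1.9, 0.2]
finger_gap: -0.001
```

arm_command([
  [[-0.3,1,0],0,1],
  [[0,0,0],0,1],
])

```text
t: 5.03
tcp_pos: [0.6489, 0.0892, 0.1593]
tool_rot: [0.582, 0.813, -0.0, 0.0]
force: [1.5, -4.3, -0.7]
finger_gap: 0.002
```

arm_command([
  [[-0.3,1,0],0,1],
  [[0,0,0],0,1],
])

```text
t: 5.28
tcp_pos: [0.6486, 0.0908, 0.1593]
tool_rot: [0.582, 0.813, 0.0, 0.0]
force: [1.7, -4.3, -1.5]
finger_gap: -0.002
```

arm_command([
  [[-0.3,1,0],0,1],
  [[0,0,0],0,1],
])

```text
t: 5.52
tcp_pos: [0.6482, 0.092, 0.1593]
tool_rot: [0.582, 0.813, 0.0, 0.0]
force: [2.1, -3.6, -1.8]
finger_gap: -0.002
```

arm_command([
  [[-0.3,1,0],0,1],
  [[0,0,0],0,1],
])

```text
t: 5.78
tcp_pos: [0.6482, 0.0923, 0.1594]
tool_rot: [0.582, 0.813, -0.0, 0.001]
force: [1.7, -4.8, -1.8]
finger_gap: -0.002
```

arm_command([
  [[-0.3,1,0],0,1],
  [[0,0,0],0,1],
])

```text
t: 6.02
tcp_pos: [0.6482, 0.0923, 0.1594]
tool_rot: [0.582, 0.813, -0.001, 0.001]
force: [3.4, -9.1, -3.1]
finger_gap: 0.003
```

arm_command([
  [[5,-15,0],0,1],
  [[8,-24,0],0,1],
  [[8,-24,0],0,1],
  [[8,-24,0],0,1],
  [[8,-24,0],0,1],
  [[0,0,0],0,1],
  [[0,0,0],0,1],
  [[0,0,0],0,1],
  [[0,0,0],0,1],
])

```text
t: 7.15
tcp_pos: [0.6842, -0.0162, 0.1594]
tool_rot: [0.581, 0.814, 0.0, -0.0]
force: [-0.4, 0.1, 0.0]
finger_gap: 0.001
```

```bash
python3 - <<'E'
from h import *
import cv2
s=manip.sense();print({k:np.round(s[k],4) for k in ["t","tcp_pos","force","q"]})
cv2.imwrite("pics/side3.png",manip.snapshot("side"));cv2.imwrite("pics/wrist3.png",manip.snapshot("wrist"))
a=cv2.imread("pics/side3.png")[50:200,200:370]
cv2.imwrite("pics/m3.png",cv2.resize(a,None,fx=4,fy=4))
E
```

```text
{'t': np.float64(7.15), 'tcp_pos': array([ 0.6842, -0.0162,  0.1594]), 'force': array([-0.3927,  0.0777,  0.0113]), 'q': array([-1.8660e-01,  6.9850e-01,  1.3432e+00,  2.0000e-04,  1.1001e+00,
       -5.1690e-01])}
```

View pics/m3.png

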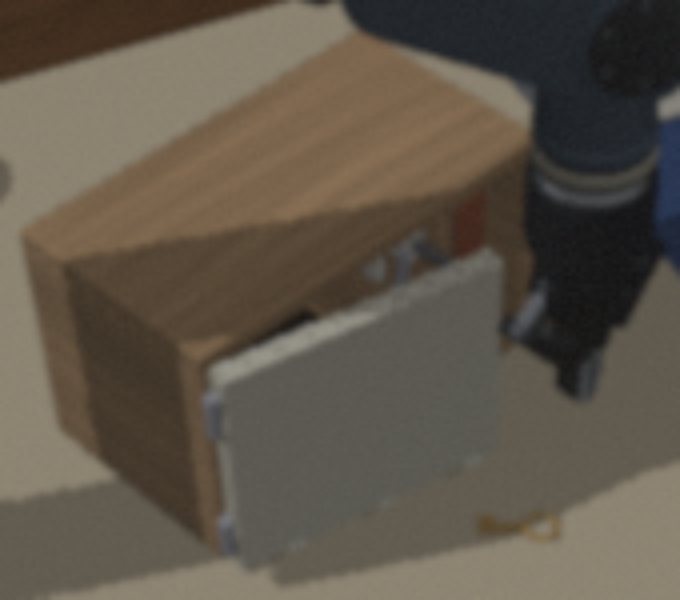

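View pics/wrist3.png

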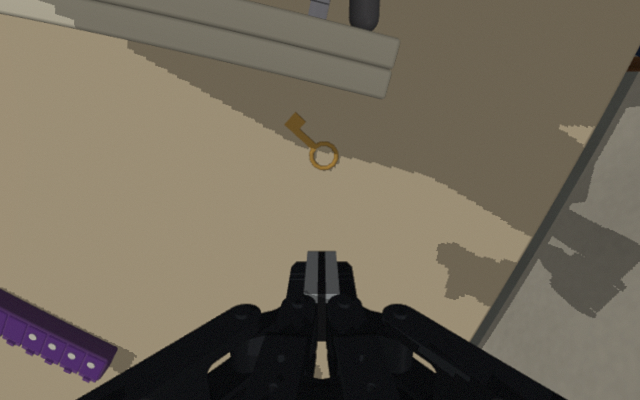

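```bash
python3 - <<'E'
from h import *
c=manip.get_calibration("wrist")
h=np.array([.474,.059])
for uv in [(400,41),(386,97)]:
    w=unproj(c,uv,.196);d=w[:2]-h;print(w.round(4),np.hypot(*d).round(4),"ang",.328-np.arctan2(d[1],d[0]))
th=.328-.25
def W(r,off,a):  # r along door from hinge, off behind rear face
    t=.328-a;u=np.array([np.cos(t),np.sin(t)]);b=np.array([-np.sin(t),np.cos(t)]);return (h+r*u+off*b).round(4)
for a in (.2,.25,.3): print(a,W(.2,0,a),W(.25,.022,a),W(.188,.022,a),W(.188,.012,a))
E
```

```text
[0.6726 0.0799 0.196 ] 0.1997 ang 0.22303900488794057
[0.6745 0.0655 0.196 ] 0.2006 ang 0.295790922705816
0.2 [0.6724 0.0845] [0.7191 0.1127] [0.6577 0.1048] [0.6589 0.0949]
0.25 [0.6734 0.0746] [0.7215 0.1004] [0.6597 0.0956] [0.6605 0.0856]
0.3 [0.6739 0.0646] [0.7233 0.088 ] [0.6613 0.0863] [0.6616 0.0763]
```

arm_command([
  [[0,0,40],0,1],
  [[0,0,40],0,1],
  [[0,0,40],-0.11,1],
  [[0,0,0],-0.11,1],
  [[0,15,0],0,1],
  [[0,15,0],0,1],
  [[0,0,0],0,1],
  [[0,0,0],0,1],
])

```text
t: 8.25
tcp_pos: [0.6843, 0.0132, 0.2787]
tool_rot: [0.667, 0.745, -0.0, -0.0]
force: [-0.2, 0.2, 0.4]
finger_gap: -0.004
```

```bash
python3 - <<'E'
from h import *
import cv2
s=manip.sense();print({k:np.round(s[k],4) for k in ["t","tcp_pos","force","q"]})
cv2.imwrite("pics/wrist4.png",manip.snapshot("wrist"))
a=cv2.imread("pics/wrist4.png")[40:220,220:480]
cv2.imwrite("pics/m4.png",cv2.resize(a,None,fx=3,fy=3,interpolation=2))
E
```

```text
{'t': np.float64(8.25), 'tcp_pos': array([0.6843, 0.0132, 0.2787]), 'force': array([-0.1949,  0.213 ,  0.418 ]), 'q': array([-1.4340e-01,  5.7820e-01,  1.2278e+00, -4.0000e-04,  1.3366e+00,
       -2.5360e-01])}
```

View pics/m4.png

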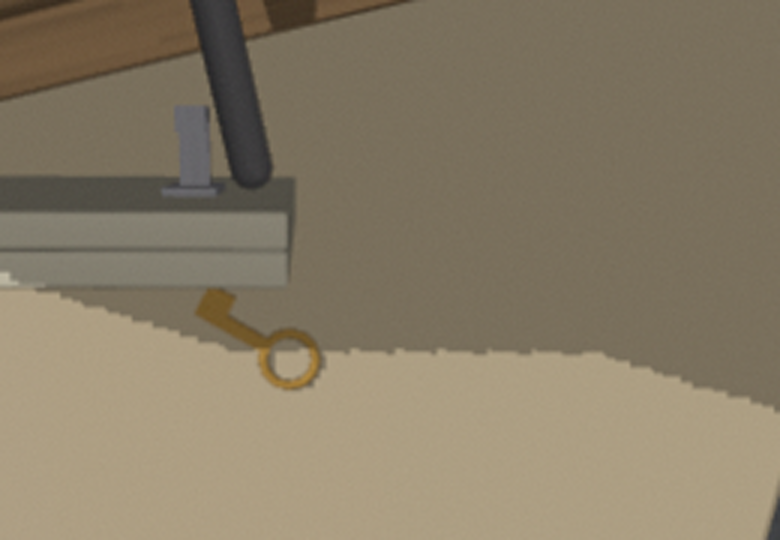

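```bash
python3 - <<'E'
from h import *
c=manip.get_calibration("wrist");h=np.array([.474,.059]);t=.328-.223
for r in (.174,.188,.2):
  for z in (.196,.15,.132,.1,.07,.024):
    w=np.r_[h+r*np.array([np.cos(t),np.sin(t)]),z];p=proj(c,w)[0];print(r,z,p.round(1),((p-[220,40])*3).round(0))
E
```

```text
0.174 0.196 [274.1 110.3] [162. 211.]
0.174 0.15 [282.3 105.6] [187. 197.]
0.174 0.132 [284.8 104.2] [194. 193.]
0.174 0.1 [288.5 102.1] [206. 186.]
0.174 0.07 [291.4 100.4] [214. 181.]
0.174 0.024 [294.9  98.4] [225. 175.]
0.188 0.196 [296.6 110.3] [230. 211.]
0.188 0.15 [300.9 105.7] [243. 197.]
0.188 0.132 [302.2 104.2] [247. 193.]
0.188 0.1 [304.2 102.1] [252. 186.]
0.188 0.07 [305.7 100.5] [257. 181.]
0.188 0.024 [307.5  98.5] [263. 175.]
0.2 0.196 [315.8 110.4] [287. 211.]
0.2 0.15 [316.8 105.7] [290. 197.]
0.2 0.132 [317.1 104.3] [291. 193.]
0.2 0.1 [317.6 102.2] [293. 187.]
0.2 0.07 [317.9 100.5] [294. 182.]
0.2 0.024 [318.4  98.5] [295. 176.]
```

arm_command([
  [[-4,20,0],0,1],
  [[-4,22,0],0,1],
  [[-5,22,0],0,1],
  [[-5,20,0],0,1],
  [[0,0,0],0,1],
  [[0,0,-25],0,1],
  [[0,0,-25],0,1],
  [[0,0,0],0,1],
])

```text
t: 9.3
tcp_pos: [0.6651, 0.0963, 0.227]
tool_rot: [0.668, 0.744, -0.002, -0.002]
force: [-0.1, 0.6, 0.4]
finger_gap: -0.002
```

```bash
python3 - <<'E'
from h import *
import cv2
s=manip.sense();print({k:np.round(s[k],4) for k in ["t","tcp_pos","force","q"]})
cv2.imwrite("pics/wrist5.png",manip.snapshot("wrist"))
a=cv2.imread("pics/wrist5.png")
cv2.imwrite("pics/side5.png",cv2.resize(manip.snapshot("side")[50:200,200:370],None,fx=4,fy=4,interpolation=2))
E
```

```text
{'t': np.float64(9.3), 'tcp_pos': array([0.6651, 0.0963, 0.227 ]), 'force': array([-0.057 ,  0.5605,  0.3895]), 'q': array([-2.2000e-02,  6.1010e-01,  1.3165e+00, -5.0000e-04,  1.2201e+00,
       -1.3030e-01])}
```

View pics/wrist5.png

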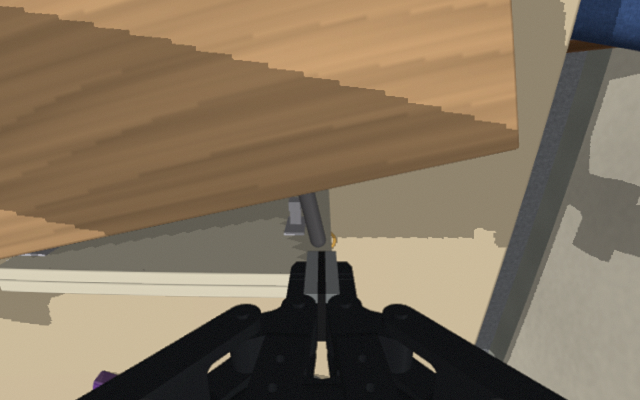

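View pics/side5.png

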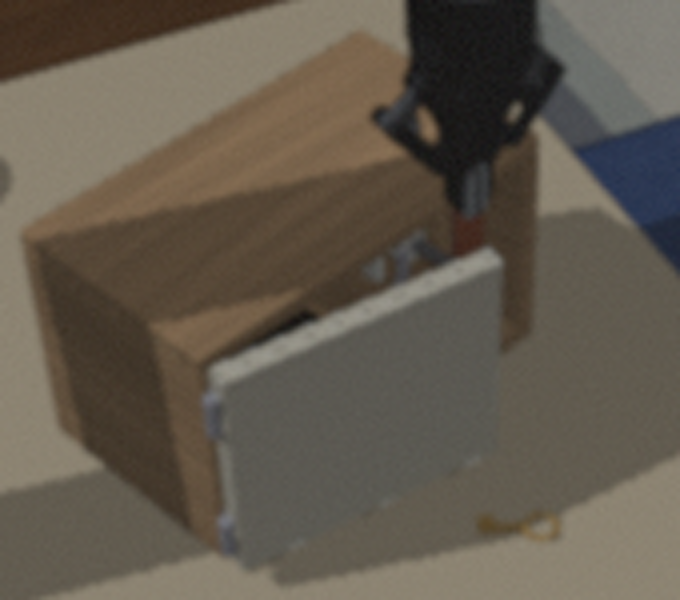

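arm_command([
  [[0,3,0],0,1],
  [[0,0,-17],0,1],
  [[0,0,-17],0,1],
  [[0,0,-17],0,1],
  [[0,0,0],0,1],
  [[0,0,0],0,1],
])

```text
t: 10.15
tcp_pos: [0.6664, 0.0999, 0.1832]
tool_rot: [0.667, 0.745, 0.0, 0.001]
force: [-7.9, -0.3, 25.3]
finger_gap: 0.001
```

```bash
python3 - <<'E'
from h import *
import cv2
s=manip.sense();print({k:np.round(s[k],4) for k in ["t","tcp_pos","force","q"]})
cv2.imwrite("pics/side6.png",cv2.resize(manip.snapshot("side")[50:200,200:370],None,fx=4,fy=4,interpolation=2))
h=np.array([.474,.059]);p=s["tcp_pos"][:2]
# arc waypoints: finger at r=.194, off=.011
prev=p;pa=.223
for a in list(np.arange(.3,1.66,.09))+[1.66]:
    t=.328-a;u=np.array([np.cos(t),np.sin(t)]);b=np.array([-np.sin(t),np.cos(t)]);w=h+.19*u+.011*b
    print(round(a,2),w.round(4),((w-prev)*1000).round(1));prev=w
E
```

```text
{'t': np.float64(10.15), 'tcp_pos': array([0.6664, 0.0999, 0.1832]), 'force': array([-7.8747, -0.2709, 25.3475]), 'q': array([-1.6500e-02,  6.5700e-01,  1.3564e+00, -5.0000e-04,  1.1267e+00,
       -1.2580e-01])}
0.3 [0.6636 0.0753] [ -2.7 -24.6]
0.39 [0.6643 0.0582] [  0.7 -17.1]
0.48 [0.6635 0.0411] [ -0.8 -17.1]
0.57 [0.6611 0.0241] [ -2.4 -17. ]
0.66 [0.6572 0.0075] [ -3.9 -16.7]
0.75 [ 0.6518 -0.0088] [ -5.4 -16.3]
0.84 [ 0.645  -0.0245] [ -6.8 -15.7]
0.93 [ 0.6368 -0.0395] [ -8.2 -15. ]
1.02 [ 0.6273 -0.0538] [ -9.5 -14.2]
1.11 [ 0.6166 -0.0671] [-10.8 -13.3]
1.2 [ 0.6046 -0.0794] [-11.9 -12.3]
1.29 [ 0.5917 -0.0906] [-13.  -11.2]
1.38 [ 0.5778 -0.1005] [-13.9 -10. ]
1.47 [ 0.563  -0.1092] [-14.8  -8.7]
1.56 [ 0.5475 -0.1165] [-15.5  -7.3]
1.65 [ 0.5314 -0.1224] [-16.1  -5.9]
1.66 [ 0.5296 -0.123 ] [-1.8 -0.6]
```

View pics/side6.png

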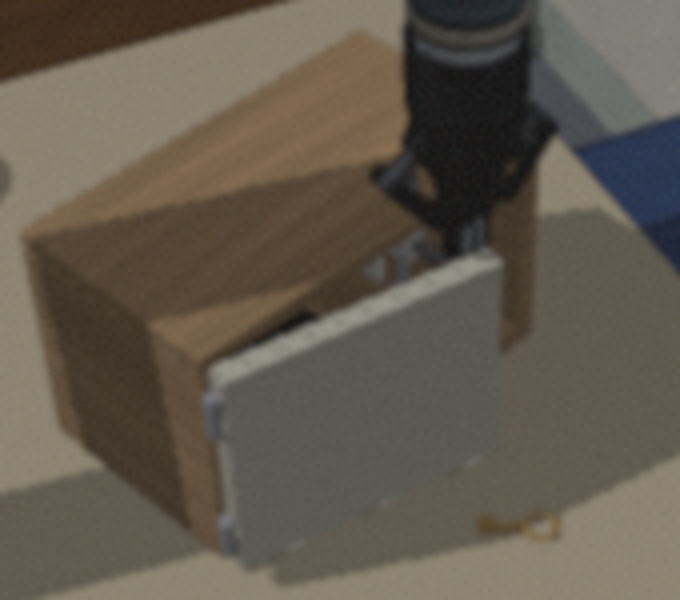

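```bash
python3 - <<'E'
from h import *
s=manip.sense();print(s["force"],s["ft_torque"])
E
```

```text
[-7.64031525 -0.11213392 25.39938588] [-0.11497027  1.54677189 -0.07373318]
```

arm_command([
  [[0,0,20],0,1],
  [[0,0,0],0,1],
  [[0,0,0],0,1],
])

```text
t: 10.58
tcp_pos: [0.6657, 0.0998, 0.1967]
tool_rot: [0.668, 0.745, -0.001, -0.001]
force: [0.8, 0.7, 0.4]
finger_gap: 0.002
```

```bash
python3 - <<'E'
from h import *
import cv2
s=manip.sense();print(s["tcp_pos"],s["force"],s["ft_torque"])
im=manip.snapshot("wrist")
cv2.imwrite("pics/wrist7.png",cv2.resize(im[120:300,180:460],None,fx=2.8,fy=2.8,interpolation=2))
E
```

```text
[0.66574115 0.09978257 0.1966703 ] [0.7741141  0.69710251 0.43043534] [ 0.00821507 -0.01025508  0.07312372]
```

View pics/wrist7.png

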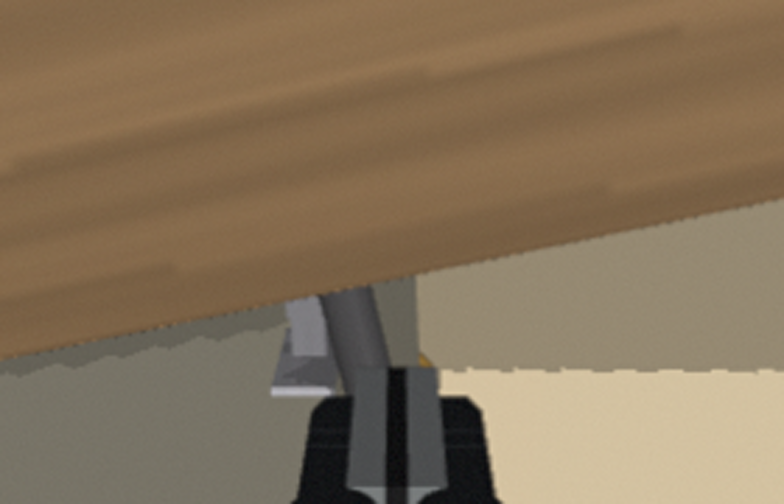

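```bash
python3 - <<'E'
from h import *
import cv2
c=manip.get_calibration("wrist");B=manip.get_calibration("side");s=manip.sense()
c4=dict(c);R=np.array(c["R"]);C=-R.T@np.array(c["t"]);C4=C+np.array([.6843,.0132,.2787])-s["tcp_pos"];c4["t"]=-R@C4
yaw=1.899
def loc(w): 
    d=w[:2]-np.array([.58507,.19188]);cc,ss=np.cos(yaw),np.sin(yaw);return np.round([cc*d[0]+ss*d[1],-ss*d[0]+cc*d[1]],4)
for z in (.1,.12,.14,.15,.16,.17,.18):
    a=unproj(c4,(303.5,101),z);b=unproj(c4,(292,43.5),z)
    pa=(proj(B,a)[0]-[200,50])*4;pb=(proj(B,b)[0]-[200,50])*4
    print(z,loc(a),loc(b),pa.round(0),pb.round(0))
cv2.imwrite("pics/sd3z.png",cv2.resize(cv2.imread("pics/side3.png")[95:135,280:340],None,fx=12,fy=12,interpolation=2))
E
```

```text
0.1 [-0.13   -0.0347] [-0.0815 -0.0362] [470. 360.] [419. 324.]
0.12 [-0.1293 -0.036 ] [-0.0839 -0.0374] [470. 336.] [422. 302.]
0.14 [-0.1286 -0.0373] [-0.0863 -0.0386] [471. 312.] [426. 281.]
0.15 [-0.1283 -0.0379] [-0.0875 -0.0391] [472. 300.] [428. 270.]
0.16 [-0.1279 -0.0385] [-0.0887 -0.0397] [472. 288.] [430. 258.]
0.17 [-0.1275 -0.0392] [-0.0899 -0.0403] [473. 275.] [431. 247.]
0.18 [-0.1272 -0.0398] [-0.0912 -0.0409] [473. 263.] [433. 236.]
```

View pics/sd3z.png

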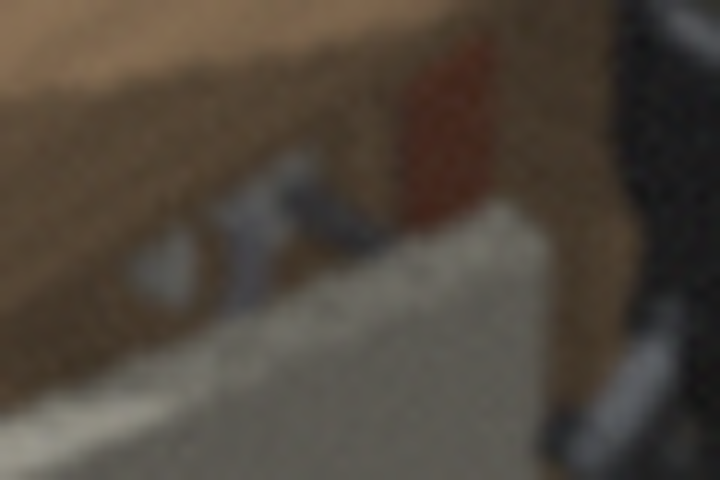

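arm_command([
  [[0,0,-5],0,1],
  [[0,0,0],0,1],
  [[-0.5,-5,0],0,1],
  [[-0.5,-5,0],0,1],
  [[-0.5,-5,0],-0.02,1],
  [[-0.5,-5,0],-0.03,1],
  [[0,-4.5,0],-0.03,1],
  [[0.3,-8.5,0],-0.045,1],
  [[0.3,-8.5,0],-0.045,1],
  [[-0.4,-8.5,0],-0.045,1],
  [[-0.4,-8.5,0],-0.045,1],
  [[0,0,0],0,1],
])

```text
t: 12.12
tcp_pos: [0.6642, 0.0402, 0.1932]
tool_rot: [0.759, 0.651, -0.0, 0.0]
force: [-1.1, 0.2, 0.6]
finger_gap: -0.004
```

```bash
python3 - <<'E'
from h import *
import cv2
s=manip.sense();print(s["t"],s["tcp_pos"],s["force"],s["q"].round(2))
cv2.imwrite("pics/wrist8.png",manip.snapshot("wrist"))
cv2.imwrite("pics/side8.png",cv2.resize(manip.snapshot("side")[50:200,200:370],None,fx=4,fy=4,interpolation=2))
E
```

```text
12.125 [0.66417861 0.04023921 0.19319389] [-1.10699396  0.16883434  0.59952028] [-0.11  0.64  1.37 -0.    1.14  0.05]
```

View pics/wrist8.png

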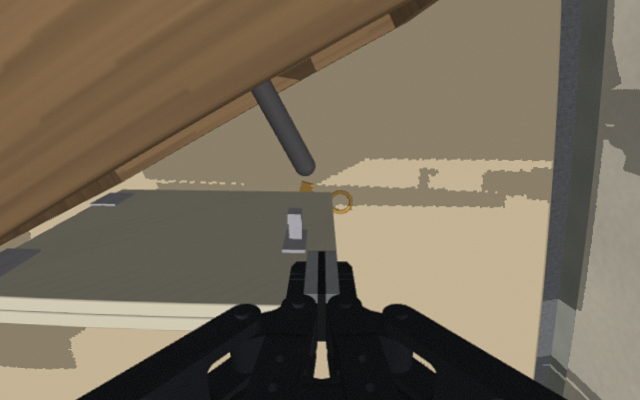

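View pics/side8.png

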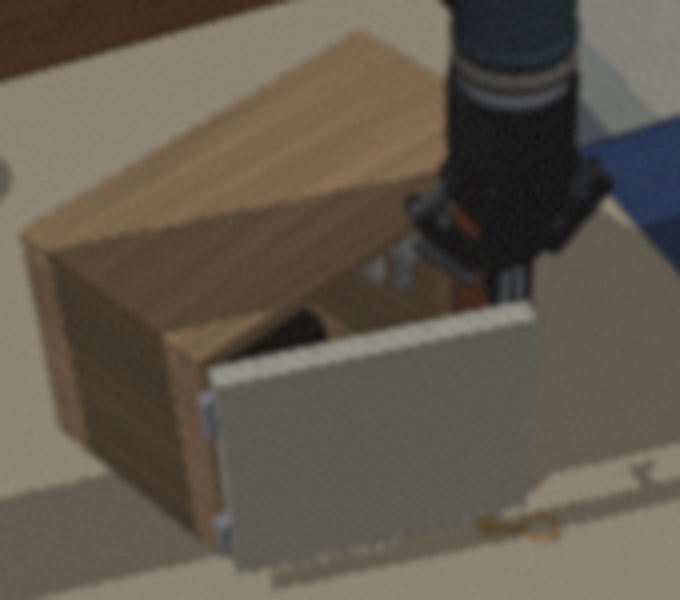

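arm_command([
  [[0,5,0],0,1],
  [[0,0,-15],0,1],
  [[-1,-6,0],0,1],
  [[-2,-8,0],-0.045,1],
  [[-1.5,-8.5,0],-0.045,1],
  [[-2,-8.5,0],-0.045,1],
  [[-2,-8.3,0],-0.045,1],
  [[-2.5,-8.2,0],-0.045,1],
  [[-3,-8,0],-0.045,1],
  [[-3.2,-8,0],-0.045,1],
  [[-3.5,-7.7,0],-0.045,1],
  [[0,0,0],0,1],
])

```text
t: 13.72
tcp_pos: [0.6433, -0.0258, 0.1783]
tool_rot: [0.863, 0.505, -0.0, 0.0]
force: [0.1, 0.2, -1.1]
finger_gap: 0.001
```

```bash
python3 - <<'E'
from h import *
import cv2
s=manip.sense();print(s["t"],s["tcp_pos"],s["force"],s["q"].round(2))
cv2.imwrite("pics/wrist9.png",manip.snapshot("wrist"))
E
```

```text
13.725 [ 0.64333521 -0.02577583  0.17831636] [ 0.05589253  0.24710114 -1.08846086] [-0.21  0.63  1.44 -0.    1.07  0.3 ]
```

View pics/wrist9.png

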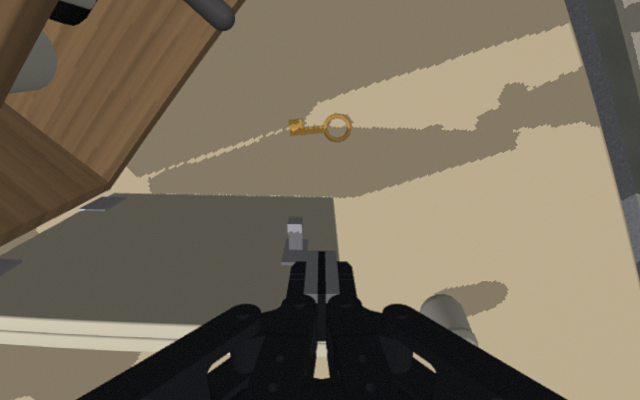

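arm_command([
  [[-4,-7.5,0],-0.045,1],
  [[-4,-7.5,0],-0.045,1],
  [[-4.7,-7,0],-0.045,1],
  [[-4.7,-7,0],-0.045,1],
  [[-5.4,-6.6,0],-0.045,1],
  [[-5.4,-6.6,0],-0.045,1],
  [[-6,-6,0],-0.045,1],
  [[-6,-6,0],-0.045,1],
  [[-6.5,-5.6,0],-0.045,1],
  [[-6.5,-5.6,0],-0.045,1],
  [[0,0,0],0,1],
])

```text
t: 15.15
tcp_pos: [0.5896, -0.0908, 0.1783]
tool_rot: [0.954, 0.3, -0.0, -0.0]
force: [-0.3, -0.3, -1.0]
finger_gap: -0.003
```

arm_command([
  [[-7,-5,0],-0.045,1],
  [[-7,-5,0],-0.045,1],
  [[-7.4,-4.3,0],-0.045,1],
  [[-7.4,-4.3,0],-0.045,1],
  [[-7.8,-3.7,0],-0.045,1],
  [[-7.8,-3.7,0],-0.045,1],
  [[-8,-3,0],-0.045,1],
  [[-8,-3,0],-0.045,1],
  [[0,0,0],0,1],
])

```text
t: 16.27
tcp_pos: [0.529, -0.1224, 0.1782]
tool_rot: [0.992, 0.124, -0.001, -0.0]
force: [-0.1, 0.1, -0.2]
finger_gap: 0.001
```

```bash
python3 - <<'E'
from h import *
import cv2
s=manip.sense();print(s["t"],s["tcp_pos"],s["force"],s["q"].round(2))
a=manip.snapshot("wrist");cv2.imwrite("pics/wrist10.png",a)
cv2.imwrite("pics/side10.png",manip.snapshot("side"))
E
```

```text
16.275 [ 0.52898097 -0.12240476  0.17818783] [-0.09262664  0.07001145 -0.19847069] [-0.43  0.51  1.7  -0.    0.94  0.89]
```

View pics/wrist10.png

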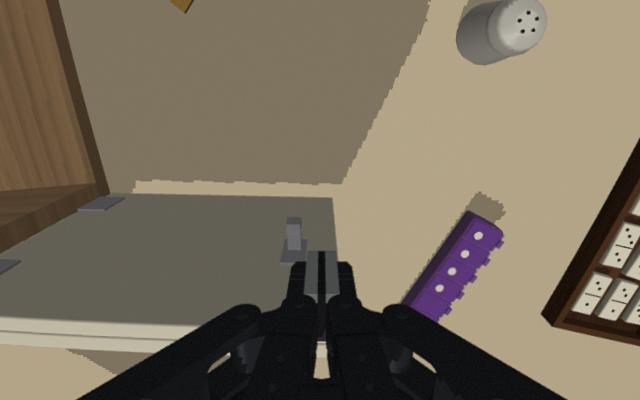

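View pics/side10.png

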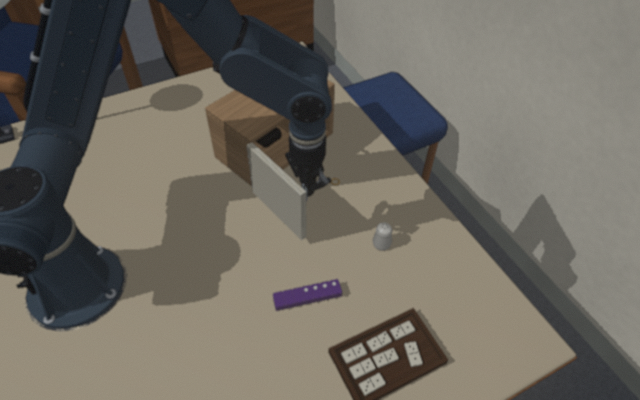

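arm_command([
  [[10,2.5,0],0,1],
  [[20,5,0],0,1],
  [[20,5,0],0,1],
  [[0,0,40],0,1],
  [[0,0,40],0,1],
  [[0,0,40],0,1],
  [[20,0,30],0,1],
  [[0,0,0],0,1],
  [[0,0,0],0,1],
])

```text
t: 17.5
tcp_pos: [0.5994, -0.1092, 0.327]
tool_rot: [0.992, 0.125, -0.001, -0.001]
force: [-0.5, -0.5, 0.7]
finger_gap: 0.002
```

```bash
python3 - <<'E'
from h import *
import cv2
s=manip.sense();print(s["t"],s["tcp_pos"],s["force"],s["q"].round(2))
a=manip.snapshot("side");cv2.imwrite("pics/side11.png",a);cv2.imwrite("pics/scene11.png",manip.snapshot("scene"))
cv2.imwrite("pics/sd11z.png",cv2.resize(a[60:260,190:400],None,fx=2.9,fy=2.9,interpolation=2))
B=manip.get_calibration("side");h=np.array([.474,.059])
for ang in (1.5,1.57,1.64,1.7):
    t=.328-ang;w=np.r_[h+.2*np.array([np.cos(t),np.sin(t)]),.196];print(ang,((proj(B,w)[0]-[190,60])*2.9).round(0))
E
```

```text
17.5 [ 0.59935666 -0.10922781  0.32703456] [-0.45983542 -0.51061929  0.7303244 ] [-0.36  0.43  1.37 -0.    1.35  0.96]
1.5 [370. 354.]
1.57 [357. 365.]
1.64 [344. 374.]
1.7 [332. 382.]
```

View pics/sd11z.png

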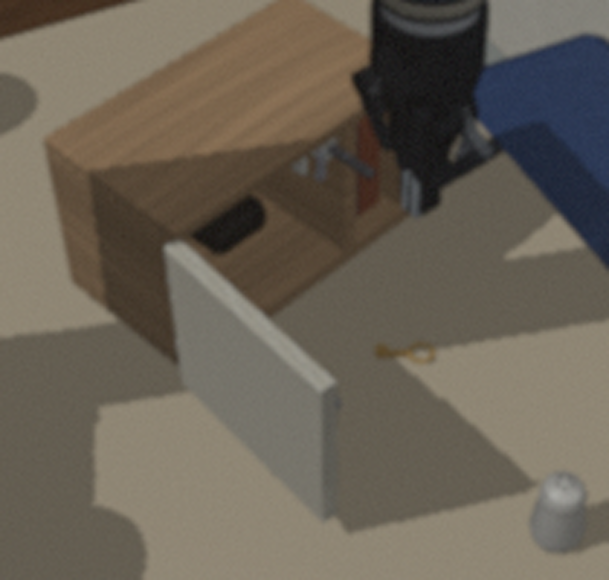

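View pics/scene11.png

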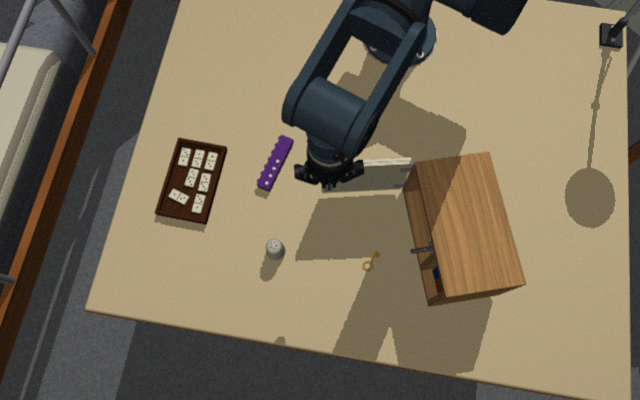

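```bash
python3 -c "
from station import manip
print(manip.sign_off())"
```

```text
the job is handed in; nothing more can be done
None
```

The cupboard door is open to about 1.66 rad, a little past square. The job was handed in at about 17.5 s with the arm clear of everything.

- **Opening:** I pressed the door at the press spot with closed fingers, about 4 mm in, to the hard stop. The force peaked at about 10 N. When I withdrew, the door sprang to about 0.22 rad by itself. I then put a fingertip behind the free edge and pushed the door round.
- **Mishap:** on the first descent behind the door, the fingertip came down on the cupboard's spring plunger rod, which I had judged to be lower. It read about 25 N upward, 27 N in all. I backed off, re-measured the rod and went in above it. The pictures show no visible change to the rod or the door, but I did not test the plunger afterwards.
- **Last checks:** the side picture puts the door's free corner where 1.66 rad predicts. In the last scene picture the salt pot, key, pill organizer and domino tray look to be where they started. The wrist force was back to noise level. I checked these by eye and did not re-measure the positions.

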